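Open the jar shaker's self-closing guard gate and hold it wide

ROBOT

A 6-joint arm with a two-finger parallel gripper is mounted at the origin on a cart in front of the work surface, level with it; the furniture and walls round the work are solid. World frame = base frame: x ahead of the robot, y to its left, z up, the work surface at z = 0. Lengths are in mm, angles in rad, forces in N, time in s.
With the tool pointing down it reaches from about 300 to 775 mm from the base axis. Payload 14.6 kg.
Tool frame: the origin (TCP) lies on the centre line of the jaws, within the pads' length; the fingertips stand 19 mm ahead of it and the grasp point (between the pads) is the TCP (bot.tip_reach is the distance from the TCP to the fingertips, in mm); z points along the fingers, y is the line along which they close (so a half turn about z gives the same grasp; the last joint's range is limited). The gripper opens to 85 mm and grips with 20 to 120 N. Pads are 22 mm wide; open, the fingers measure 114 mm over their backs; the gripper's body (76 mm by 85 mm) begins 54 mm behind the grasp point. The pads swing forward as they close: fully open they stand 13 mm farther back than shut.
Start: joints at [-0.067, 0.3, 1.521, -0, 1.321, -0.067], TCP at [549.991, -0.002, 250.281] pointing down, gripper open.
Joint ranges: [-3.03, 3.03], [-0.79, 2.21], [0.23, 2.52], [-1.04, 4.18], [0, 3.07], [-2.55, 2.55]. Speed limits (rad/s): [2.22, 2.22, 2.57, 3.14, 3.14, 3.14].

INTERFACE

Orientations are given as a unit quaternion [w, x, y, z].
In Python, from rig import bot gives the robot as it stands. Calls block until the motion is done:
- bot.move_to(position, orientation): joint-space move of the TCP to a pose.
- bot.servo_line(position, attitude=None, speed=150, until_force=None): straight line of the TCP; attitude=None keeps the orientation; speed is the mean speed in mm/s. With until_force (N) it stops when the force on the tool has changed by that much, and returns True; else False.
- bot.move_joints(angles): joint-space move.
- bot.move_gripper(opening, grip_force=None): finger opening in mm; grip_force is the grip in N (None keeps the last); returns when the fingers have stopped.
- bot.dwell(seconds).
- bot.ik(position, orientation): joint angles nearest the present ones, or None.
- bot.read_state(): the state.
- bot.read_camera(name): name is "scene" or "side" or "wrist"; returns a dict with "image" (400x640x3 uint8, blue, green, red), "depth" (400x640 float32, mm along the optical axis (not along the pixel's ray), 0 where there is no reading), "fovy" (degrees; the focal length in pixels is half the picture's height over the tangent of half this angle, whatever the lens; pixels are square), "cx", "cy" (the principal point, pixels), "eye" and "attitude" of the camera in the world; the wrist camera has in their place "mount" (4x4, takes a point from camera to tool coordinates, whose origin is the TCP and whose axes are the flange's). Camera axes: x right, y down, z forward; pixel columns grow to the right and rows downward; lengths in mm; the calibration is good to about 2 mm. The wrist camera is an equidistant fisheye: a pixel r from the principal point sees the ray r / f radians off the axis. A picture is of the moment at which its call begins: read the wrist's pose just before it.
A pose or a line that the arm cannot do raises bot.MotionError and nothing moves.
- bot.finish_job(): hands the job in; it is judged then, once.
The state is a dict: "clock": time; "joint_positions": joint angles; "qvel": joint speeds; "effort": joint torques, N m; "ee_pos": TCP position; "tool_rot": TCP orientation; "ft_force": force on the tool from outside, world axes, zero at the start; "moment": the same for the moment, N m; "grip_width": finger opening in mm; "grip_force": force on a finger pad.
Only numpy, scipy, OpenCV 4.12 (cv2) and the standard library are available. Lean on these libraries where they do the work, as an engineer would, in place of code of your own. Each camera call takes 0.05 s, during which the arm holds its last target. There are 200 camera calls.

TASK

I need both hands to lift the red-lidded jar out of the jar shaker, so please open its clear guard gate for me: first squeeze the yellow safety catch on top against its black finger rest as far as it will go, then do the same with the red bolt catch that it was blocking, then take the gate by its black knob and swing it out past the half-open click until it is wide open, square to the front of the shaker or a little more. The gate closes itself when let go, so finish while you are still gripping the knob and holding the gate still and wide open. Leave the other things on the bench where they are.

Things in the scene. Friction and masses are not known exactly. Their poses are not given: they have to be found in the camera images.
- shaker: jar shaker, fixed on the bench, in another place and yaw each time: blue plinth 190 x 172 mm, clear guard on it, aluminium deck on top with its upper face at 150 mm. Origin: middle of the underside. -x is the front (gate side; looks to world -y and a little to the robot), +y the latch side (nearest the robot), -y the hinge side, z up. Nothing on it is higher than 187 mm.
- safety_grip (a point): middle of the yellow safety catch when squeezed (half way between the outer faces of rest and tab with the tab 15.5 mm in), 18 mm above the deck. Fixed to the shaker, same axes. Rest face 22.25 mm to its +x; tab face, before the push, 37.75 mm to its -x. Squeeze it from above, fingers closing along the shaker's x axis, opened over 80 mm.
- safety_rest: black fixed finger rest of the safety catch, 10 mm thick, 24 mm wide (along shaker y), 30 mm high above the deck. Origin at the deck, on its outer face (the face towards shaker +x, own +x).
- safety_tab: yellow thumb tab of the safety catch, 10 mm thick, 22 mm wide, its top 30 mm above the deck. Origin: middle of its outer (pushed) face, 18 mm above the deck; it is pushed towards its own +x = shaker +x. The slide under it is 7 mm high.
- safety_catch (a joint): travel of the yellow safety catch in m: 0 to 0.002 at the start, 0.020 at its stop. About 4 N of friction; it stays where it is left. Until it is about 0.010 back its tongue stops the bolt catch after some 4 mm of free play.
- bolt_grip (a point): middle of the red bolt catch when squeezed (half way between the outer faces of rest and tab with the tab 15.5 mm in), 18 mm above the deck. Fixed to the shaker, same axes. Rest face 22.25 mm to its -y; tab face, before the push, 37.75 mm to its +y. Squeeze it from above, fingers closing along the shaker's y axis, opened over 80 mm.
- bolt_rest: black fixed finger rest of the bolt catch, 10 mm thick, 24 mm wide (along shaker x), 30 mm high above the deck. Origin at the deck, on its outer face (the face towards shaker -y, own +x).
- bolt_tab: red thumb tab of the bolt catch, 10 mm thick, 22 mm wide, its top 30 mm above the deck. Origin: middle of its outer (pushed) face, 18 mm above the deck; it is pushed towards its own +x = shaker -y. 30 mm from that face, towards shaker +y, the gate's keeper strap stands 19 mm above the deck; slide and guides are up to 10 mm high.
- bolt_catch (a joint): travel of the red bolt catch in m: 0 to 0.002 at the start, 0.020 at its stop. About 4 N of friction; it stays where it is left. Its bolt lets go of the gate's keeper when it is 0.010 back.
- gate_knob: black upright knob, 26 mm across, 34 mm high (146 to 180 mm above the bench), on a bracket 40 mm in front of the gate. Origin: middle of the knob, at 163 mm. Moves with the gate on a circle of 128 mm radius about point gate_hinge. Own +y points along the gate to its free end; axes as the shaker's when closed. Pinch it from above, in any direction; it may turn between the fingers.
- gate_hinge (a point): point on the upright hinge axis of the gate at the height of the knob's middle (163 mm), at the shaker's front corner on the -y side. Fixed to the shaker.
- gate (a joint): opening angle in rad: 0 closed, grows as the free end swings out (anticlockwise from above), 1.571 square to the front, stop 1.9. Gate 158 mm wide, from 54 to 145 mm above the bench. A spring shuts it (0.06 N m closed to 0.26 wide open, 2 N at the knob); a ball detent between 0.4 and 1.0 needs up to 6 N at the knob and keeps a gate let go beyond it ajar.
- timer: white bench timer lying flat, 66 x 66 x 16 mm, bystander; low enough for the gate to pass over. Origin under its middle.
- scoop: steel scoop, 228 x 68 x 49 mm, bystander. Origin under its middle.
- jar_white: clear sample jar with white lid, 53 mm across, 68 mm high, bystander. Origin under its middle.
- jar_blue: clear sample jar with blue lid, 53 mm across, 68 mm high, bystander. Origin under its middle.
- pe_bottle: white plastic bottle, 60 mm across, 150 mm high, bystander. Origin under its middle.
- beaker: glass beaker, 80 x 94 mm, 98 mm high, bystander. Origin under its middle.
- notebook: purple notebook, 210 x 152 x 14 mm, with a pen on it, bystander. Origin under its middle.

How it is judged (in metres and radians):
On the way, in this order (a step that is already met when the one before it is completed fails the run):
1. the yellow safety catch is squeezed home: tab at least 11 mm back, with the fingers pressing on both tab and rest (value of joint safety_catch above 0.011 m and contact force between the fingers and safety_tab above 1 N and contact force between the fingers and safety_rest above 1 N), for 0.1 s.
2. then the red bolt catch is squeezed home: tab at least 11 mm back, with the fingers pressing on both tab and rest (value of joint bolt_catch above 0.011 m and contact force between the fingers and bolt_tab above 1 N and contact force between the fingers and bolt_rest above 1 N), for 0.1 s.
3. then the gate is swung past its detent (more than 1.05 rad) by its knob (value of joint gate above 1.05 rad and contact force between the fingers and gate_knob above 1 N), for 0.1 s.
At the end, for the whole second after the job is handed in: The gate stands still (under 0.08 rad/s) at least 1.45 rad (83 degrees) open, held there by the fingers on its knob (more than 1.5 N); both catches are still at least 11 mm back (value of joint gate above 1.45 rad and velocity of joint gate between -0.08 and 0.08 rad/s and contact force between the fingers and gate_knob above 1.5 N and value of joint each of safety_catch, bolt_catch above 0.011 m); the arm keeps its last pose, push and grip.
It fails at once if one of the other things (timer, scoop, jars, bottle, beaker, notebook) is moved by more than 30 mm (distance of any of timer, scoop, jar_white, jar_blue, pe_bottle, beaker, notebook from where it was at the start of the episode above 0.03 m).
It also fails if it takes over 62 s, if anything falls off the work surface, if the arm or the gripper's body presses on something with over 40 N, if the wrist force passes 120 N, or if a joint passes its speed limit or range.

## Working session

There is one attempt and no reset: what is moved stays moved. The work goes in short steps, each a Python script; the robot and the scene stay as the last script left them, time stands still between calls to the robot, and variables do not carry over. Pictures are saved under pics/ and viewed, at most 10 in all, crops included, and the job is handed in when it is done.

```bash
mkdir -p pics; ls; cat > h.py <<'E'
import numpy as np, cv2, pickle
from rig import bot
from scipy.spatial.transform import Rotation as R
def rot(q): return R.from_quat([q[1],q[2],q[3],q[0]])
def grab(n):
    c=bot.read_camera(n); pickle.dump(c,open(f'{n}.pkl','wb')); return c
def cloud(c):
    h,w=c['depth'].shape; f=h/2/np.tan(np.radians(c['fovy'])/2)
    u,v=np.meshgrid(np.arange(w),np.arange(h)); d=c['depth']
    p=np.stack([(u-c['cx'])/f*d,(v-c['cy'])/f*d,d],-1)
    A=np.array(c['attitude']); M=rot(A) if A.size==4 else R.from_matrix(A)
    return M.apply(p.reshape(-1,3)).reshape(h,w,3)+np.array(c['eye'])
E
python3 - <<'E'
from h import *
for n in('scene','side'):
    c=grab(n); cv2.imwrite(f'pics/{n}.png',c['image']); print(n,c['fovy'],c['eye'],c['attitude'])
print(bot.read_state())
E
```

```text
pics
scene 43.75496880215314 [-518.0601352  1255.49037564  999.91385193] [ 0.16734163 -0.28614969  0.80966662 -0.48430888]
side 48.27347472157835 [  83.64435821 1542.03554605  735.08243478] [ 0.07896609 -0.10529344  0.81619827 -0.56258158]
{'clock': 0.1, 'joint_positions': array([-6.65977382e-02,  3.00414113e-01,  1.52154977e+00,  4.72413506e-05,
        1.32070309e+00, -6.66151735e-02]), 'qvel': array([-3.57640127e-05, -2.98688137e-04, -2.51718477e-03, -1.02213096e-04,
        1.12938942e-03,  2.35449644e-03]), 'effort': array([ 5.41233840e-04, -5.44380498e+01, -3.62372375e+01, -1.11349805e-04,
        3.02289474e-03, -1.80062301e-05]), 'ee_pos': array([5.49798835e+02, 2.20857386e-02, 2.49765810e+02]), 'tool_rot': array([-4.19335953e-04,  7.07104657e-01,  7.07108701e-01, -3.36485853e-04]), 'ft_force': array([-1.20792233, -0.3196895 , -0.36421409]), 'moment': array([-0.01440581,  0.0220155 , -0.02736372]), 'grip_force': 0.0, 'grip_width': 85.49462733069302}
```

View pics/scene.png

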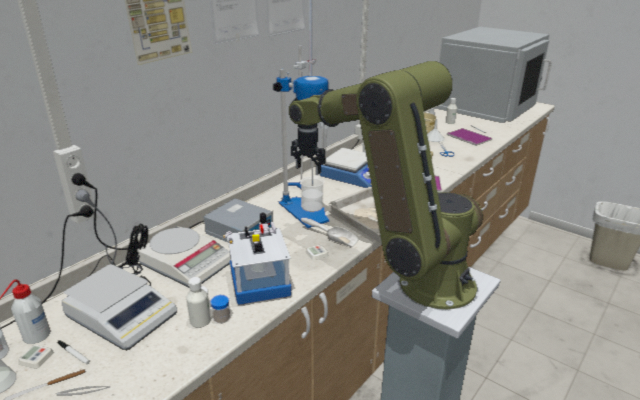

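View pics/side.png

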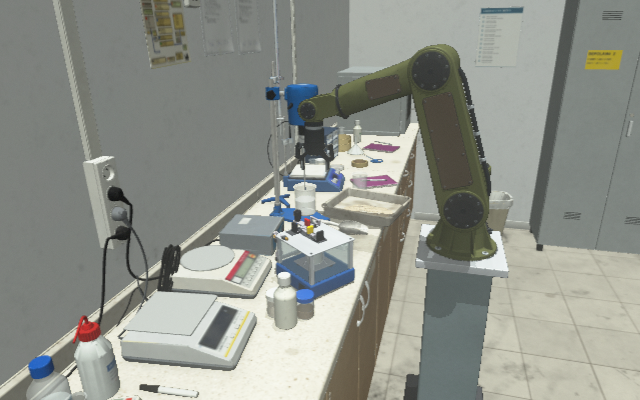

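Both pictures show the shaker, at scene (262,262) and side (315,255). The white bottle, blue jar and white jar are on its far-left side and the scoop is to its right. Next I'll locate the deck by depth and enlarge it.

```bash
python3 - <<'E'
from h import *
out=[]
for n,(x0,y0) in (('scene',(215,200)),('side',(255,195))):
    c=pickle.load(open(n+'.pkl','rb')); P=cloud(c)
    cr=c['image'][y0:y0+105,x0:x0+140]; out.append(cv2.resize(cr,None,fx=5,fy=5,interpolation=cv2.INTER_CUBIC))
    Q=P[y0:y0+105,x0:x0+140].reshape(-1,3)
    d=Q[(abs(Q[:,2]-150)<6)]; d=d[np.linalg.norm(d[:,:2]-np.median(d[:,:2],0),axis=1)<150]
    r=cv2.minAreaRect(d[:,:2].astype(np.float32)); print(n,len(d),r,np.median(d,0))
    b=c['image'][y0:y0+105,x0:x0+140].reshape(-1,3).astype(int)
    m=(b[:,0]>b[:,2]+60)&(Q[:,2]<60)&(Q[:,2]>5); q=Q[m]; print(' blue',m.sum(),cv2.minAreaRect(q[:,:2].astype(np.float32)))
cv2.imwrite('pics/c1.png',out[0]);cv2.imwrite('pics/c2.png',out[1])
E
```

```text
scene 1642 ((457.3419494628906, 359.0864562988281), (181.94503784179688, 218.6761474609375), 56.264923095703125) [431.63352311 374.94830326 151.5041829 ]
 blue 1283 ((530.4976806640625, 161.8049774169922), (230.26914978027344, 690.4249877929688), 24.159801483154297)
side 1349 ((458.74725341796875, 363.01727294921875), (184.1795196533203, 216.52297973632812), 56.766475677490234) [437.63086299 386.37071876 150.32276742]
 blue 658 ((572.117431640625, 90.97262573242188), (250.14828491210938, 856.289306640625), 26.939605712890625)
```

View pics/c1.png

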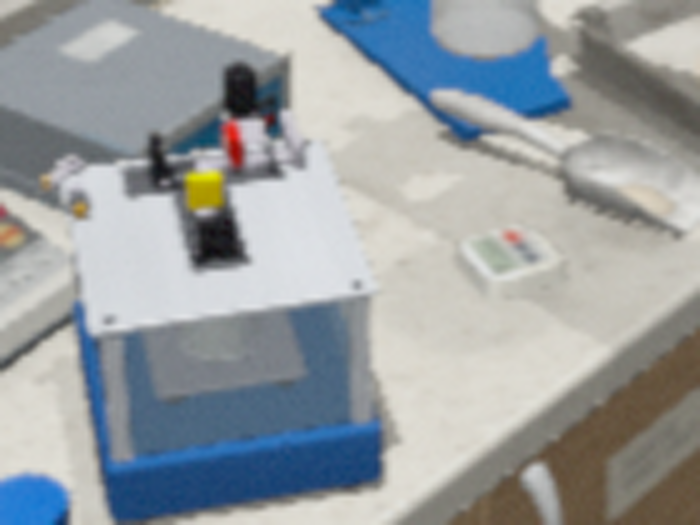

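The crop shows the yellow tab at scene ≈(256,238), its black rest at (259,248), the red tab at (261,229), the bolt rest at (246,231), the knob at (263,218) and the hinge at about (229,237). The timer and scoop lie on the robot side. I'll go above it and look with the wrist camera.

```bash
cat >> h.py <<'E'
def down(a):
    "tool pointing down, closing line (tool y) at world angle a"
    M=np.column_stack([[-np.sin(a),np.cos(a),0],[np.cos(a),np.sin(a),0],[0,0,-1]])
    if np.linalg.det(M)<0: M[:,0]*=-1
    q=R.from_matrix(M).as_quat(); return [q[3],*q[:3]]
def wcloud(c,s):
    h,w=c['depth'].shape; f=h/2/np.tan(np.radians(c['fovy'])/2)
    u,v=np.meshgrid(np.arange(w),np.arange(h)); dx=u-c['cx'];dy=v-c['cy']; r=np.hypot(dx,dy)+1e-9; t=r/f
    d=c['depth']; k=np.tan(np.minimum(t,1.5))*d/r
    p=np.stack([dx*k,dy*k,d],-1).reshape(-1,3); m=np.array(c['mount'])
    p=p@m[:3,:3].T+m[:3,3]
    return (rot(s['tool_rot']).apply(p)+s['ee_pos']).reshape(h,w,3)
E
python3 - <<'E'
from h import *
for z in (380,340):
  for a in (1.4,1.4-np.pi):
    j=bot.ik([440,365,z],down(a)); print(z,a,j)
ok=[a for a in (1.4,1.4-np.pi) if bot.ik([440,365,340],down(a)) is not None]
a=min(ok,key=lambda a:abs(bot.ik([440,365,340],down(a))[5]))
bot.move_to([440,365,340],down(a)); bot.dwell(.3)
s=bot.read_state(); c=grab('wrist'); pickle.dump((c,s),open('w1.pkl','wb'))
print(s['clock'],s['ee_pos'],c['fovy'],c['mount'],c['cx'],c['cy'])
cv2.imwrite('pics/w1.png',c['image'])
E
```

```text
380 1.4 [ 6.28433676e-01  2.90922886e-01  1.23720610e+00 -4.44089210e-16
  1.61346367e+00 -7.71566324e-01]
380 -1.7415926535897932 [ 6.28433676e-01  2.90922886e-01  1.23720610e+00 -4.44089210e-16
  1.61346367e+00  2.37002633e+00]
340 1.4 [ 6.28433676e-01  2.99764877e-01  1.31534394e+00 -4.44089210e-16
  1.52648383e+00 -7.71566324e-01]
340 -1.7415926535897932 [ 6.28433676e-01  2.99764877e-01  1.31534394e+00 -4.44089210e-16
  1.52648383e+00  2.37002633e+00]
1.8583 [440.31853423 364.59352268 339.90678743] 65.70646984690485 [[-1.15390167e-03 -9.65004575e-01 -2.62230507e-01  6.59351791e+01]
 [ 9.99999333e-01 -1.12895490e-03 -2.45792351e-04  3.33361244e-01]
 [-5.88556727e-05 -2.62230616e-01  9.65005234e-01 -1.24015704e+02]
 [ 0.00000000e+00  0.00000000e+00  0.00000000e+00  1.00000000e+00]] 321.0265223191201 202.02703970722868
```

View pics/w1.png

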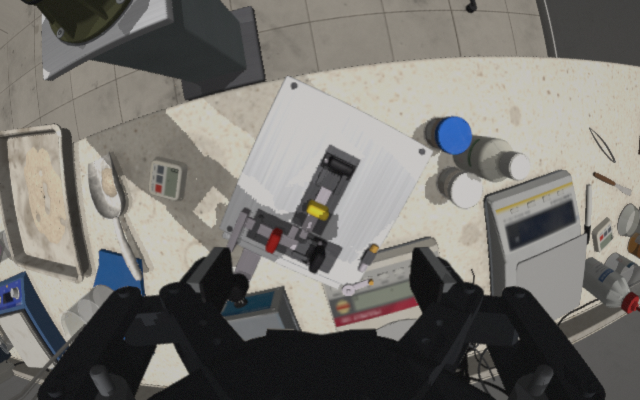

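The wrist view is clear. The deck corners are at (288,78), (433,152) and (222,235). The yellow tab is at (317,211) with its rest at (338,163), the red tab at (274,239) with its rest at (317,257), and the knob at (236,288). The hinge end is at (348,290).

```bash
python3 - <<'E'
from h import *
c,s=pickle.load(open('w1.pkl','rb')); P=wcloud(c,s)
b=c['image'].astype(int); B,G,Rr=b[...,0],b[...,1],b[...,2]; v,u=np.mgrid[:400,:640]
roi=(u>190)&(u<450)&(v>60)&(v<320)
z=P[...,2]
dk=roi&(abs(z-150)<7)
n,l,st,ce=cv2.connectedComponentsWithStats(dk.astype(np.uint8)); k=1+st[1:,4].argmax(); D=P[l==k]
print('deck',len(D),np.median(D[:,2]),cv2.minAreaRect(D[:,:2].astype(np.float32)),cv2.boxPoints(cv2.minAreaRect(D[:,:2].astype(np.float32))).tolist())
def rep(n,m):
    q=P[m]; print(n,len(q),q.mean(0).round(1) if len(q) else'',cv2.minAreaRect(q[:,:2].astype(np.float32)))
rep('yellow top',roi&(Rr>130)&(G>120)&(B<80)&(z>174)&(z<190)&(v<250))
rep('red top',roi&(Rr>110)&(G<70)&(B<70)&(z>174)&(z<190)&(u<300))
hi=roi&(z>174)&(z<192)
n,l,st,ce=cv2.connectedComponentsWithStats(hi.astype(np.uint8))
for k in range(1,n):
    if st[k,4]>20: rep(('hi',ce[k].round()),l==k)
f=200/np.tan(np.radians(c['fovy'])/2)
m=np.array(c['mount'])
def ray(px,zz):
    d=np.array([px[0]-c['cx'],px[1]-c['cy']]);r=np.hypot(*d);t=r/f
    w=rot(s['tool_rot']).apply(m[:3,:3]@np.array([*(d/r*np.sin(t)),np.cos(t)])); e=rot(s['tool_rot']).apply(m[:3,3])+s['ee_pos']
    return e+w*(zz-e[2])/w[2]
for n,p in dict(c1=(288,78),c2=(433,152),c3=(222,235)).items(): print(n,ray(p,150).round(1))
x0,y0=200,130
cv2.imwrite('pics/w1c.png',cv2.resize(c['image'][y0:y0+190,x0:x0+190],None,fx=3.1,fy=3.1,interpolation=cv2.INTER_CUBIC))
E
```

```text
deck 25189 150.55607684266465 ((470.0320739746094, 355.947021484375), (184.6121826171875, 231.27227783203125), 53.82421112060547) [[322.2044372558594, 349.69256591796875], [508.8896789550781, 213.18072509765625], [617.8597412109375, 362.20147705078125], [431.1744689941406, 498.71331787109375]]
yellow top 139 [459.  355.8 180.1] ((459.5995178222656, 355.8072509765625), (15.220927238464355, 8.582140922546387), 54.01913070678711)
red top 137 [485.5 307.2 180.2] ((485.70697021484375, 307.0591125488281), (8.154364585876465, 18.824371337890625), 53.668426513671875)
('hi', array([341., 166.])) 278 [421.  386.7 179.4] ((421.35931396484375, 386.87750244140625), (24.02186393737793, 11.455615043640137), 53.487709045410156)
('hi', array([318., 212.])) 239 [460.5 357.9 179.4] ((461.4435729980469, 357.7215270996094), (22.624706268310547, 10.787168502807617), 53.67186737060547)
('hi', array([272., 243.])) 211 [484.9 307.6 179.4] ((485.2257080078125, 307.248046875), (11.23460578918457, 21.514291763305664), 53.89738464355469)
('hi', array([316., 262.])) 218 [513.  347.4 179.4] ((514.228271484375, 347.0941162109375), (10.851095199584961, 24.208415985107422), 53.635520935058594)
('hi', array([237., 293.])) 240 [537.4 254.5 180.2] ((538.661865234375, 254.41140747070312), (16.351585388183594, 22.870391845703125), 57.982818603515625)
c1 [327.2 351.1 150. ]
c2 [425.7 487.9 150. ]
c3 [478.1 245.1 150. ]
```

View pics/w1c.png

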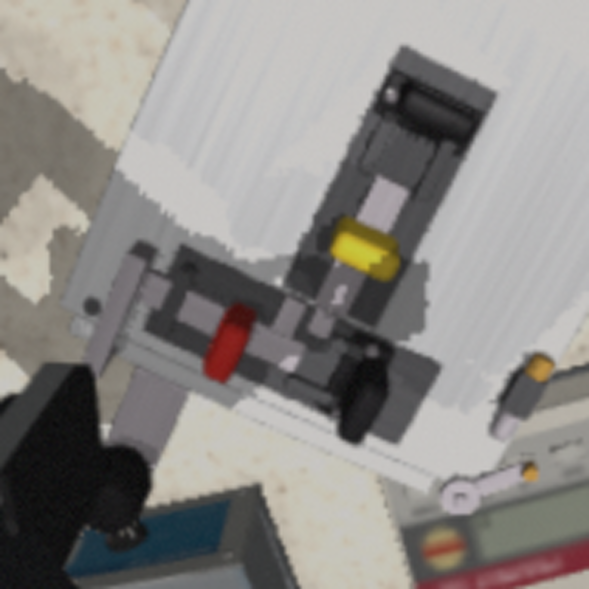

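The pose is consistent. The tops sit at 179–180, the rest–tab centre distances are 49.5 and 49.3 mm (expected about 50 minus travel), and shaker x points to 143.7°. Both estimates of each grip point agree within 1 mm. I'll squeeze both catches now.

```bash
cat >> h.py <<'E'
YX=np.radians(143.7); X=np.array([np.cos(YX),np.sin(YX)]); Y=np.array([-X[1],X[0]])
SG=np.array([435.2,376.9]); BG=np.array([504.2,333.4])
def squeeze(g,a,z=178):
    q=down(a); bot.move_to([*g,260],q); bot.move_gripper(85,40)
    hit=bot.servo_line([*g,z],speed=80,until_force=8)
    s=bot.read_state(); print('down',hit,s['ee_pos'].round(1),s['ft_force'].round(1))
    if hit: bot.servo_line([*g,260]); return False
    bot.move_gripper(38,40); bot.dwell(.4)
    s=bot.read_state(); print('squeezed',s['grip_width'],s['grip_force'],s['ee_pos'].round(1),s['ft_force'].round(1),s['clock'])
    return True
E
python3 - <<'E'
from h import *
print(bot.tip_reach)
if squeeze(SG,YX-np.pi):
    bot.move_gripper(85); bot.servo_line([*SG,260],speed=150)
    s=bot.read_state(); c=grab('wrist'); pickle.dump((c,s),open('w2.pkl','wb'))
    P=wcloud(c,s); b=c['image'].astype(int); m=(b[...,2]>100)&(b[...,1]>90)&(b[...,0]<70)&(P[...,2]>174)&(P[...,2]<190)
    m&=np.linalg.norm(P[...,:2]-SG,axis=-1)<60
    print('yellow from grip along x', (P[m][:,:2].mean(0)-SG)@X if m.any() else None, s['clock'])
E
```

```text
19.0
down False [435.4 377.1 178.6] [0.  0.2 0.3]
squeezed 38.91461593995145 40.205621123313904 [433.8 378.3 179.4] [-14.9   4.9  14.8] 5.9917
yellow from grip along x -12.964199300965596 7.2083
```

The yellow catch is at its stop: width 39–40, and the picture gives about 19.8 mm of travel. Now the bolt.

```bash
python3 - <<'E'
from h import *
if squeeze(BG,YX-np.pi/2):
    bot.move_gripper(85); bot.servo_line([*BG,260],speed=150)
    bot.move_to([470,320,330],down(YX-np.pi)); bot.dwell(.3)
    s=bot.read_state(); c=grab('wrist'); pickle.dump((c,s),open('w3.pkl','wb'))
    cv2.imwrite('pics/w3.png',c['image'])
    P=wcloud(c,s); b=c['image'].astype(int); z=P[...,2]
    m=(b[...,2]>100)&(b[...,1]<70)&(b[...,0]<70)&(z>174)&(z<190)&(np.linalg.norm(P[...,:2]-BG,axis=-1)<60)
    print('red along y', (P[m][:,:2].mean(0)-BG)@Y if m.any() else None, s['clock'])
    hi=(z>172)&(z<192)&(np.linalg.norm(P[...,:2]-[539,254],axis=-1)<40)
    q=P[hi]; print('knob',len(q),q.mean(0),cv2.minEnclosingCircle(q[:,:2].astype(np.float32)))
E
```

```text
down False [504.4 333.5 178.6] [-0.4 -0.8 -0.5]
squeezed 38.68270728767456 41.26565158367157 [505.4 334.9 179.1] [10.2 11.1  0.6] 11.05
red along y 11.927515929301354 13.975
knob 527 [537.35956947 252.17553727 179.92744785] ((537.743896484375, 250.17897033691406), 13.050931930541992)
```

View pics/w3.png

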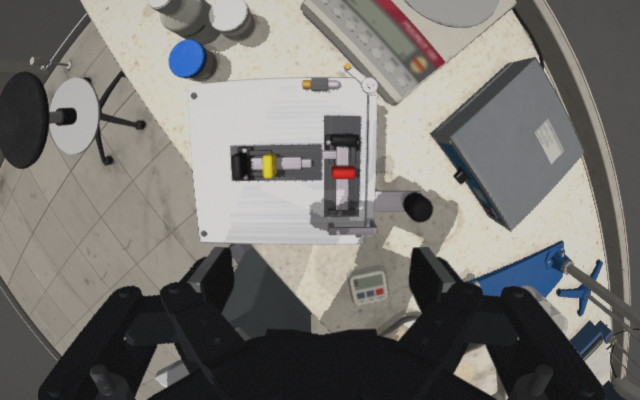

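Both catches are home (red at 11.9, so about 20 mm of travel). The knob circle at pixel (418,207) fits its 13 mm radius, with centre (537.7, 250.2). The hinge post is at pixel (370,86). Next I'll get the hinge position, the obstacle heights in the swing area, and the reach along the arc.

```bash
python3 - <<'E'
from h import *
c,s=pickle.load(open('w3.pkl','rb')); P=wcloud(c,s)
print('hinge patch',np.median(P[83:90,367:374].reshape(-1,3),0).round(1))
K=np.array([537.7,250.2])
rho=np.sqrt(128**2-40**2)
# hinge axis lies in gate line: knob offset from gate plane 40 => two checks
H=np.median(P[83:90,367:374].reshape(-1,3),0)[:2]
d=K-H; print('dist',np.hypot(*d),'in shaker axes',d@X,d@Y)
H0=K-(-40*X+rho*Y); print('hinge by geometry',H0)
for nm,px in dict(block=(500,130),blockedge=(447,130),bluebase=(500,290)).items(): print(nm,P[px[1],px[0]].round(0))
# max heights by radius ring from hinge in front
z=P[...,2]; r=np.linalg.norm(P[...,:2]-H,axis=-1); e=(P[...,:2]-H); f=-(e@X)
for lo,hi in ((20,90),(90,170),(170,230)):
    m=(r>lo)&(r<hi)&(f>60)&(z>3)&(z<400)&(np.arange(400)[:,None]<240); print(lo,hi,np.percentile(z[m],[50,95,99.5]).round())
for t in np.radians([0,30,60,75,83,86,90,95]):
    v=R.from_euler('z',t).apply([*(K-H),0])[:2]; k=H+v; rad=np.arctan2(k[1],k[0]); o=[]
    for tilt in (0,15,25):
        q0=R.from_quat(np.roll(down(rad-np.pi/2),-1)); 
        ax=np.array([-np.sin(rad),np.cos(rad),0])
        Q=(R.from_rotvec(-np.radians(tilt)*ax)*q0); zz=Q.apply([0,0,1])
        qq=Q.as_quat(); j=bot.ik([*k,172],[qq[3],*qq[:3]]); o.append((tilt,zz.round(2)[:2].tolist(),None if j is None else np.round(j,2).tolist()))
    print(round(np.degrees(t)),k.round(),np.hypot(*k).round(),o)
E
```

```text
hinge patch [567.1 373.1 155.9]
dist 126.40981761956859 in shaker axes -49.08538750722734 116.49062933935039
hinge by geometry [577.44543926 371.87292245]
block [700. 232.  85.]
blockedge [642. 267.  57.]
bluebase [608. -58.  16.]
20 90 [49. 54. 56.]
90 170 [65. 85. 87.]
170 230 [84. 86. 87.]
0 [538. 250.] 593.0 [(0, [0.0, 0.0], [0.37, 0.47, 1.48, -0.0, 1.19, 1.51]), (15, [0.23, 0.11], [0.37, 0.35, 1.66, 0.02, 0.87, 1.49]), (25, [0.38, 0.18], [0.36, 0.29, 1.78, 0.05, 0.64, 1.46])]
30 [603. 252.] 654.0 [(0, [0.0, 0.0], [0.34, 0.6, 1.28, -0.0, 1.26, 1.51]), (15, [0.24, 0.1], [0.33, 0.48, 1.48, 0.02, 0.92, 1.5]), (25, [0.39, 0.16], [0.33, 0.42, 1.6, 0.04, 0.68, 1.48])]
60 [659. 286.] 718.0 [(0, [0.0, 0.0], [0.36, 0.75, 1.03, -0.0, 1.36, 1.52]), (15, [0.24, 0.1], [0.35, 0.62, 1.27, 0.02, 1.0, 1.51]), (25, [0.39, 0.17], [0.35, 0.55, 1.4, 0.04, 0.75, 1.49])]
75 [678. 313.] 747.0 [(0, [0.0, 0.0], [0.38, 0.82, 0.91, -0.0, 1.41, 1.52]), (15, [0.24, 0.11], [0.38, 0.68, 1.16, 0.02, 1.04, 1.51]), (25, [0.38, 0.18], [0.38, 0.61, 1.31, 0.03, 0.79, 1.5])]
83 [686. 329.] 760.0 [(0, [0.0, 0.0], [0.4, 0.86, 0.84, -0.0, 1.44, 1.52]), (15, [0.23, 0.11], [0.4, 0.71, 1.11, 0.02, 1.06, 1.51]), (25, [0.38, 0.18], [0.39, 0.64, 1.26, 0.03, 0.8, 1.5])]
86 [688. 335.] 765.0 [(0, [0.0, 0.0], [0.41, 0.87, 0.82, -0.0, 1.45, 1.52]), (15, [0.23, 0.11], [0.4, 0.73, 1.09, 0.02, 1.06, 1.51]), (25, [0.38, 0.19], [0.4, 0.65, 1.24, 0.03, 0.81, 1.5])]
90 [690. 344.] 771.0 [(0, [0.0, 0.0], [0.41, 0.89, 0.79, -0.0, 1.46, 1.52]), (15, [0.23, 0.12], [0.41, 0.74, 1.07, 0.02, 1.07, 1.51]), (25, [0.38, 0.19], [0.41, 0.67, 1.22, 0.03, 0.82, 1.5])]
95 [692. 355.] 778.0 [(0, [0.0, 0.0], [0.43, 0.91, 0.75, -0.0, 1.48, 1.52]), (15, [0.23, 0.12], [0.42, 0.76, 1.04, 0.01, 1.08, 1.51]), (25, [0.38, 0.19], [0.42, 0.68, 1.2, 0.03, 0.83, 1.5])]
```

The hinge patch gives a radius of 126.4 (expected 128), which is close. The grey box is 85 mm high, so I'll check whether it sits in the gate's sweep before moving.

```bash
python3 - <<'E'
from h import *
c,s=pickle.load(open('w3.pkl','rb')); P=wcloud(c,s); H=np.array([566.5,373.5])
z=P[...,2]; e=P[...,:2]-H; r=np.hypot(e[...,0],e[...,1]); th=np.degrees(np.arctan2(-(e@X),e@Y))
for a in range(10,130,10):
    m=(th>a)&(th<=a+10)&(z>48)&(z<250)&(r>25)&(np.arange(400)[:,None]<240); m[:, :375]=False
    q=r[m&(z>48)]; print(a,m.sum(),np.percentile(q,[0,1,5]).round() if len(q) else '', z[m&(r<165)].max() if (m&(r<165)).any() else '')
# hinge post refined: points near it
m=(np.linalg.norm(P[...,:2]-H,axis=-1)<14)&(z>152)&(z<165); v,u=np.nonzero(m); q=P[m]; print('post',len(q),q.mean(0),u.mean(),v.mean(),cv2.minEnclosingCircle(q[:,:2].astype(np.float32)))
K=np.array([537.7,250.2])
I=c['image'][50:240,330:590].copy(); I=cv2.resize(I,None,fx=3,fy=3,interpolation=cv2.INTER_CUBIC); cv2.imwrite('pics/w3c.png',I)
E
```

```text
10 591 [25. 28. 40.] 182.27462521415768
20 560 [ 26. 114. 114.] 183.3898732153215
30 0  
40 0  
50 1613 [169. 173. 181.] 
60 3091 [123. 126. 135.] 87.72555005818731
70 5136 [128. 133. 144.] 87.04050193161365
80 5482 [144. 150. 164.] 86.69946742309409
90 4809 [170. 176. 193.] 
100 4292 [ 70.  84. 225.] 58.94093718507173
110 4212 [68. 77. 96.] 67.36608211812609
120 2565 [61. 74. 86.] 84.24302912038101
post 254 [566.55808159 376.16170826 155.26085251] 367.54330708661416 83.88582677165354 ((565.8248901367188, 376.65606689453125), 10.775778770446777)
```

View pics/w3c.png

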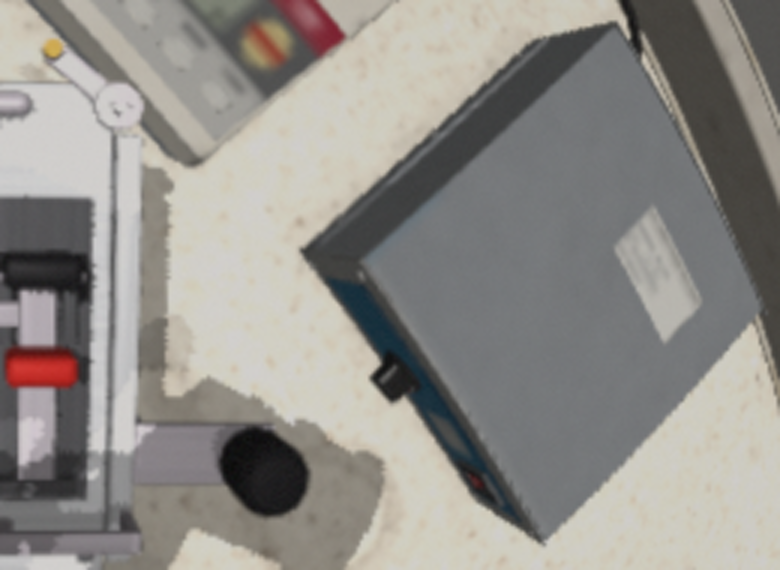

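The box's edge appears close to the sweep, and only the force reading will tell whether it matters. I'll grip the knob along the gate's direction and swing in small monitored steps.

```bash
cat >> h.py <<'E'
K0=np.array([537.7,250.2]); H=K0+128*np.array([29.1,124.6])/np.hypot(29.1,124.6); A0=YX-np.pi/2; ZK=170
def kp(t,dr=0):
    v=R.from_euler('z',t).apply([*(K0-H),0])[:2]; return H+v*(1+dr/128)
def swing(degs,dr=0,speed=60,lim=45):
    for d in degs:
        t=np.radians(d); bot.servo_line([*kp(t,dr),ZK],down(A0+t/2),speed=speed)
        s=bot.read_state(); f=s['ft_force'][:2]; e=(kp(t)-H)/128; n=np.array([-e[1],e[0]]); k=s['ee_pos'][:2]-H
        g=np.degrees(np.arctan2(*(k[::-1])))-np.degrees(np.arctan2(*((K0-H)[::-1])))
        print(d,'ang %.1f r %.1f Frad %.1f Ftan %.1f Fz %.1f grip %.1f %.0f t %.1f'%((g+180)%360-180,np.hypot(*k),f@e,f@n,s['ft_force'][2],s['grip_width'],s['grip_force'],s['clock']))
        if abs(f@e)>lim or abs(f@n)>lim: print('stop'); return d
E
python3 - <<'E'
from h import *
bot.move_to([*K0,250],down(A0)); bot.move_gripper(60)
print(bot.servo_line([*K0,ZK],speed=80,until_force=8))
bot.move_gripper(20,70)
s=bot.read_state(); print(s['ee_pos'],s['grip_width'],s['grip_force'],s['ft_force'],s['clock'])
if s['grip_width']>22: swing([5,10,18,26,34])
E
```

```text
False
[537.75741444 249.68375399 170.61663397] 23.942127890977865 68.64705204963684 [-3.15863341 -4.13246409  5.94940368] 17.4917
5 ang 5.4 r 128.8 Frad 6.0 Ftan 3.2 Fz 3.8 grip 24.2 69 t 17.8
10 ang 10.0 r 128.9 Frad 8.3 Ftan -7.9 Fz 8.1 grip 24.2 70 t 18.2
18 ang 18.3 r 129.5 Frad 9.7 Ftan 0.9 Fz 4.0 grip 24.0 69 t 18.6
26 ang 26.1 r 129.9 Frad 12.9 Ftan -4.0 Fz 6.3 grip 24.5 70 t 19.1
34 ang 34.1 r 130.8 Frad 16.5 Ftan -1.1 Fz 3.7 grip 24.2 69 t 19.5
```

The swing is moving freely. The outward radial force shows the hinge is a few mm off, so I'll add a radial correction.

```bash
python3 - <<'E'
from h import *
for d,dr in ((42,3.5),(50,4.5),(57,5),(64,5.5)):
    if swing([d],dr,lim=35): break
E
```

```text
42 ang 42.0 r 131.7 Frad 1.2 Ftan -3.8 Fz 5.8 grip 24.1 70 t 20.0
50 ang 50.0 r 132.3 Frad -2.1 Ftan -3.8 Fz 5.6 grip 23.8 70 t 20.4
57 ang 56.9 r 132.9 Frad -1.1 Ftan -8.1 Fz 7.2 grip 23.8 70 t 20.8
64 ang 64.2 r 134.1 Frad 4.1 Ftan 3.5 Fz 3.3 grip 24.4 70 t 21.3
```

No blocking so far. I'll continue and measure the true angle from the chord to the closed position.

```bash
python3 - <<'E'
from h import *
def chord():
    p=bot.read_state()['ee_pos'][:2]; print('  true',np.degrees(2*np.arcsin(np.linalg.norm(p-[537.7,249.7])/256)).round(1))
for d,dr in ((70,6.3),(76,6.7),(82,7),(88,7.2)):
    r=swing([d],dr,lim=30); chord()
    if r: break
E
```

```text
70 ang 70.2 r 134.8 Frad 4.8 Ftan 3.0 Fz 4.7 grip 23.7 70 t 21.6
  true 72.5
76 ang 76.1 r 135.5 Frad 7.1 Ftan 2.3 Fz 3.8 grip 24.1 69 t 22.0
  true 79.0
82 ang 81.7 r 135.7 Frad 2.8 Ftan -9.9 Fz 8.0 grip 24.1 69 t 22.4
  true 84.8
88 ang 87.5 r 136.4 Frad 5.8 Ftan -10.4 Fz 6.9 grip 23.8 70 t 22.8
  true 91.4
```

```bash
python3 - <<'E'
from h import *
try: print(swing([90],7.7,speed=30,lim=30))
except bot.MotionError as e: print(e)
bot.dwell(.6); s=bot.read_state(); print(s['qvel'].round(4),s['grip_width'],s['grip_force'],s['ft_force'],s['clock'],s['ee_pos'])
print(np.degrees(2*np.arcsin(np.linalg.norm(s['ee_pos'][:2]-[537.7,249.7])/256)))
a=grab('scene')['image'][180:310,205:345]; b=grab('side')['image'][180:310,245:385]
cv2.imwrite('pics/end.png',cv2.resize(np.hstack([a,b]),None,fx=2.8,fy=2.8,interpolation=cv2.INTER_CUBIC))
E
```

```text
90 ang 89.8 r 137.0 Frad 10.5 Ftan -1.8 Fz 4.5 grip 23.9 70 t 23.1
None
[-0.0005  0.0015 -0.0007  0.0003 -0.0003 -0.    ] 23.801056401197382 69.71003651618958 [10.49983502 -3.76519013  4.5264432 ] 23.7083 [700.07968128 343.12665536 170.66976799]
94.07348182617939
```

View pics/end.png

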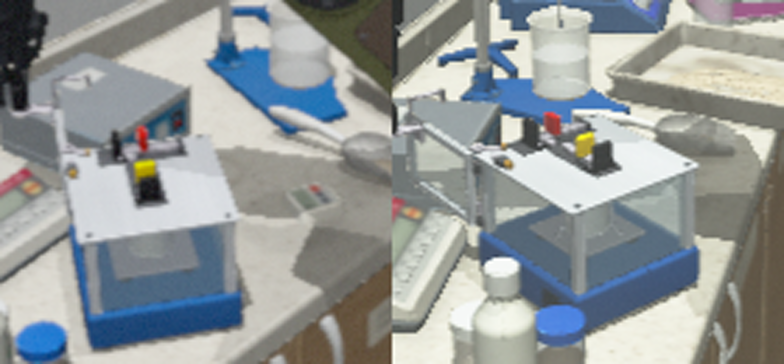

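The gate stands out at about a right angle (side crop (400–475, 110–220)), with the gripper still on the knob and the bystanders where they were. Both catches remain pushed home. Handing in.

```bash
python3 -c "
from h import *
print(bot.finish_job())"
```

```text
the job is handed in; nothing more can be done
None
```

I squeezed both catches fully home, and the job is handed in with the gate held still at about 94° by its knob; no verdict was shown, and the other bench items looked unmoved in the last pictures.

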